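Crack the stuck lid of the solvent dip tank and hold it ajar

TASK

The lid of the grey cleaning tank is clamped down and its seal is stuck: slacken the black wing knob about a quarter turn, draw the blue clamp strap back until it is clear of the lid, then pull the lid off its sticky seal by its handle and open it just a finger's width, about 20 mm at its front edge, so that the fumes can vent and the lid drips back into the tank. Do not let the lid fly open, and leave the camera, collet rack, bottle and jar beside the tank where they stand. Finish while holding the lid by its handle at that opening: do not let go.

Things in the scene. Friction and masses are not known exactly. Their poses are not given: they have to be found in the camera images.
- tank: Fixed grey sheet-steel dip tank for cleaning cutters, 220 (x) x 300 (y) x 120 mm high, standing on the bench. Origin: centre of its underside. Its x axis points from the clamp side (front, nearer the robot) to the lid's hinge side, its y axis along the hinge, z up. An aluminium T-slot rail 47 mm wide, with its top at 129.5 mm height, stands out from the middle of the front wall along -x, from x = -120 to -230 mm. The lid's top face lies 129 mm above the bench when shut.
- knob_grip (a point): Middle of the wing (bar) of the black wing knob, on the knob's upright axis, half-way up the bar. The bar is 52 mm long, 14 mm thick and 22 mm high; 16 mm of narrow hub lie beneath it, then the strap. This point's x axis runs along the bar, which lies along the tank's x axis when joint knob reads 0 and turns with it. The knob travels with the strap. With the strap right forward it stands 150 mm in front (-x) of the tank's origin.
- knob (a joint): Wing knob of the clamp, rad: 0 = fully tight, grows as it is turned anticlockwise seen from above (loosening), stop at 1.9. Starts between 0 and 0.2. The strap is firmly clamped at first, slides freely from about 1.1 on, and the knob stays where it is left. Needs about 0.25 N m.
- strap (a joint): Blue steel clamp strap, 88 x 32 x 6 mm, sliding in the rail with the knob's T-bolt: m drawn back along the tank's -x axis from right forward (0) to its rear stop (0.035). Its tip lies over the lid's front edge and is clear of it beyond 0.018. Starts between 0 and 0.006. When the knob is slack it slides with 1 to 3 N. It is drawn back by the knob.
- lid (a joint): Lid angle about the hinge line, rad: 0 = shut, grows as the front edge (235 mm from the hinge line, nearer the robot) rises; 0.085 is a 20 mm gap. A stuck rubber seal holds it: the pull at the handle climbs to a peak of 15 to 25 N in the first 3 mm, then it lets go suddenly; past 0.05 only the lid's weight, 3 to 5 N at the handle, is left. If let go, the lid drops back onto the seal, nearly shut.
- handle_mid (a point): Middle of the lid's handle: a straight black round bar, 12 mm thick and 100 mm long between its two legs, along the tank's y axis, 32 mm above the lid's top face (161 mm above the bench when shut), 178 mm from the hinge line on the clamp side. It moves with the lid. Can be gripped from above.
- hinge_mid (a point): Middle of the lid's hinge line, fixed to the tank 118 mm behind its origin (+x) and 126.5 mm above the bench; the line runs along the tank's y axis.
- lid_front (a point): Middle of the lid's lower front edge, moves with the lid; 235 mm from the hinge line, 124 mm above the bench when shut.
- camera: Loose bystander: blue and black inspection camera lying on its foot plate, 165 mm long, 38 mm high. Origin under it.
- collet_rack: Loose bystander: plywood rack with four collets and cutters, 130 x 60 x 90 mm. Origin at the centre of its underside.
- oil_bottle: Loose bystander: white bottle with orange cap, 52 mm across, 130 mm high. Origin at the centre of its underside.
- paste_jar: Loose bystander: blue jar of lapping paste with steel cap, 60 mm across, 55 mm high. Origin at the centre of its underside.

How it is judged:
By the outcome, as a careful person would: the job done as asked, in the order asked, and still so for the second after the job is handed in, while the arm keeps its last pose, push and grip.
It also fails if it takes over 51 s, if anything falls off the work surface, if the arm or the gripper's body presses on something with over 40 N, if the wrist force passes 120 N, or if a joint passes its speed limit or range.

ROBOT

A 6-joint arm with a two-finger parallel gripper is mounted at the origin on the work surface. World frame = base frame: x ahead of the robot, y to its left, z up, the work surface at z = 0. Lengths are in m, angles in rad, forces in N, time in s.
With the tool pointing down it reaches from about 0.275 to 0.775 m from the base axis. Payload 14.6 kg.
Tool frame: the origin (TCP) lies midway between the tips of the shut fingers; the grasp point (between the pads) lies 19 mm behind it; x points along the fingers, y is the direction in which the jaws open and shut, and the axes are right-handed (so a half turn about x gives the same grasp; the last joint's range is limited). The gripper opens to 85 mm and grips with 20 to 120 N. Pads are 22 mm wide; open, the fingers measure 114 mm over their backs; the gripper's body (76 mm by 85 mm) begins 54 mm behind the grasp point. The pads swing forward as they close: fully open they stand 13 mm farther back than shut.
Start: joints at [-1.503, 0.263, -0.048, 1.259, 0, 1.415], TCP at [0.116, -0.512, 0.231] pointing down, gripper open.
Joint ranges: [-2.65, 2.65], [-0.89, 1.7], [-1.18, 1.37], [-2.13, 2.11], [-1.35, 1.29], [-3.14, 3.14]. Speed limits (rad/s): [1.89, 1.89, 2.57, 2.79, 3.14, 3.14].

INTERFACE

Orientations are given as a unit quaternion [x, y, z, w].
In Python, from cell import * gives the robot as it stands.
- The arm moves only by the tool step_arm, never from a script. Its arguments are lists of equal length, an entry for each row: "xyz": the shift along the tool's x, y, z in mm, a list of three; "turn": the turn about the tool's x in rad. In form: {"xyz": [[tx, ty, tz], ...], "turn": [turn, ...]}. A call has 1 to 12 rows; each row shifts and turns the commanded pose from where the row before left it, along the tool's axes as they then stand; what a row does not reach is not made up. A row lasts 1/12 s, in which the tool goes at most 41.7 mm and 7.16 degrees, less where a joint would pass 70% of its speed; a pose out of reach is approached as far as the arm can. A call is refused whole if a number of a shift passes 41.7 or a number of a turn 0.125, either way. A call with a gripper value outside its range is refused whole. "hand" is the finger opening in mm, from 0 to 85.4, set as the call begins (left out, the last holds). The fingers move at their own pace and stop on an object; the grip force is fixed at half the most. Time passes only in rows, so rows that do not move let the fingers close. It gives the time, the measured TCP pose, the force and the opening at its end, in the units of the state.
- state(): the state, without advancing time (a new reading comes with each control period).
- capture(name): name is "side" or "top" or "wrist"; returns the picture (384x512x3 uint8, red, green, blue); there is no depth.
- get_calibration(name): a dict with "mtx" (3x3 intrinsics, pixels), "extrinsics" (4x4, takes a point from world to camera coordinates). Camera axes: x right, y up, looking along -z (the intrinsics and any distortion apply to the point x, -y, -z); pixel columns grow to the right and rows downward; lengths in m; the calibration is good to about 2 mm. The wrist camera is an equidistant fisheye: a pixel r from the principal point sees the ray r / f radians off the axis. A picture is of the moment at which its call begins: read the wrist's pose just before it. get_calibration takes no time and is no camera call; for the wrist camera it gives the pose at the moment of the call.
- close_job(): hands the job in, once; it reports no verdict.
Trained networks look in the newest picture that a camera, given by its name, has taken for a name from the list of things; names that differ only in an ending like _2 or _b are one class to them, and where a whole thing is asked for, a point or a joint stands for the part that bears it (a point fixed in the world has none). Each returns a list of dicts, best first, with "p" (0 to 1); they miss things now and then, are a little off and sometimes report something else, mostly with a low value. They report only what shows in the picture. A call takes as long as a camera call.
- look_for(camera, target): "pixel" ([column, row] in pixels, amid what is visible of it).
- silhouettes(camera, target): "pixels" (384x512 bool, what is visible of it) and "pixel" ([column, row] in pixels, amid what is visible of it).
The state is a dict: "time": time; "joints": joint angles; "dq": joint speeds; "joint_torque": joint torques, N m; "eef_pos": TCP position; "tcp_rot": TCP orientation; "wrist_force": force on the tool from outside, world axes, zero at the start; "torque": the same for the moment, N m; "opening": finger opening in m.
Only numpy, scipy, OpenCV 4.12 (cv2) and the standard library are available. Lean on these libraries where they do the work, as an engineer would, in place of code of your own. Each camera call takes 0.05 s, during which the arm holds its last target. There are 200 camera calls.

## Working session

There is one attempt and no reset: what is moved stays moved. The work goes in short steps, Python scripts to look and compute and a tool call to move; the robot and the scene stay as the last step left them, time stands still between calls to the robot, and variables do not carry over. Pictures are saved under pics/ and viewed, on a budget of 10 in all, crops included, one or two more only if the job needs it, and the job is handed in when it is done.

Besides the shell and the picture viewer there is one more tool, called after "Request:" as a command line: name --pt "numbers of a row" for each row, then --argument value for the rest. step_arm: Moves the arm, as the interface text tells. Its arguments: {"type":"object","properties":{"xyz":{"type":"array"},"turn":{"type":"array"},"hand":{"type":"number"}},"required":["xyz","turn"]}

```bash
mkdir -p pics; cat > h.py <<'E'
from cell import *
import numpy as np, cv2
def ray(cam,px,cal=None):
    c=cal or get_calibration(cam);K=np.array(c["mtx"]);E=np.array(c["extrinsics"])
    x=(px[0]-K[0,2])/K[0,0];y=(px[1]-K[1,2])/K[1,1]
    if cam=="wrist":
        r=np.hypot(x,y);s=np.sin(r)/r if r>1e-9 else 1
        d=np.array([x*s,-y*s,-np.cos(r)])
    else: d=np.array([x,-y,-1.])
    R=E[:3,:3];o=-R.T@E[:3,3];d=R.T@d
    return o,d/np.linalg.norm(d)
def atz(cam,px,z,cal=None):
    o,d=ray(cam,px,cal);return o+d*(z-o[2])/d[2]
def proj(cam,p,cal=None):
    c=cal or get_calibration(cam);K=np.array(c["mtx"]);E=np.array(c["extrinsics"])
    q=E[:3,:3]@np.array(p)+E[:3,3];q=np.array([q[0],-q[1],-q[2]])
    if cam=="wrist":
        r=np.hypot(q[0],q[1]);t=np.arctan2(r,q[2]);q=np.array([q[0]/r*t,q[1]/r*t,1])
    return (K@(q/q[2]))[:2]
E
python3 - <<'E'
from h import *
s=state();print({k:np.round(v,3) for k,v in s.items()})
for c in ["side","top","wrist"]:
    im=capture(c);cv2.imwrite(f"pics/{c}0.png",im[:,:,::-1])
    k=get_calibration(c);print(c,np.round(k["mtx"],1).tolist(),np.round(k["extrinsics"],3).tolist(),[x for x in k if x not in("mtx","extrinsics")])
    if c!="wrist":
      for t in ["knob_grip","handle_mid","strap","lid","tank","camera","collet_rack","oil_bottle","paste_jar"]:
        r=look_for(c,t);print(c,t,[(np.round(a["pixel"]).tolist(),round(a["p"],2)) for a in r[:2]])
a=cv2.imread("pics/side0.png");b=cv2.imread("pics/top0.png")
E
```

```text
{'time': np.float64(0.0), 'joints': array([-1.503,  0.264, -0.049,  1.259, -0.   ,  1.415]), 'dq': array([-0.001, -0.001,  0.002, -0.   , -0.001, -0.   ]), 'joint_torque': array([-1.0000e-03, -6.3762e+01,  3.8458e+01,  1.3000e-02, -0.0000e+00,
       -0.0000e+00]), 'eef_pos': array([ 0.116, -0.512,  0.231]), 'tcp_rot': array([ 0.703,  0.079, -0.703,  0.078]), 'wrist_force': array([ 0.415, -0.211,  0.802]), 'torque': array([-0.024,  0.007,  0.024]), 'opening': np.float64(0.085)}
side [[360.5, 0.0, 251.7], [0.0, 360.5, 189.9], [0.0, 0.0, 1.0]] [[-0.995, -0.098, 0.003, 0.561], [0.052, -0.493, 0.868, -0.135], [-0.084, 0.864, 0.496, -0.76], [0.0, 0.0, 0.0, 1.0]] []
side knob_grip [([278.0, 175.0], 0.85)]
side handle_mid [([200.0, 193.0], 0.59), ([204.0, 211.0], 0.15)]
side strap [([271.0, 184.0], 0.95)]
side lid [([202.0, 195.0], 0.84), ([259.0, 147.0], 0.45)]
side tank [([205.0, 213.0], 0.88)]
side camera [([331.0, 196.0], 0.78)]
side collet_rack [([299.0, 310.0], 0.8)]
side oil_bottle [([259.0, 149.0], 0.61)]
side paste_jar [([191.0, 306.0], 0.95), ([277.0, 179.0], 0.19)]
top [[400.0, 0.0, 252.5], [0.0, 400.0, 184.9], [0.0, 0.0, 1.0]] [[-0.008, -1.0, -0.006, 0.032], [0.995, -0.008, 0.096, -0.593], [-0.097, -0.006, 0.995, -0.947], [0.0, 0.0, 0.0, 1.0]] []
top knob_grip [([259.0, 216.0], 0.76)]
top handle_mid [([272.0, 147.0], 0.75)]
top strap [([255.0, 210.0], 0.67)]
top lid [([269.0, 148.0], 0.77), ([168.0, 168.0], 0.51)]
top tank [([265.0, 148.0], 0.88), ([170.0, 167.0], 0.63)]
top camera [([333.0, 263.0], 0.81)]
top collet_rack [([176.0, 238.0], 0.59), ([257.0, 211.0], 0.32)]
top oil_bottle [([364.0, 191.0], 0.87)]
top paste_jar [([269.0, 148.0], 0.69), ([168.0, 166.0], 0.67)]
wrist [[297.3, 0.0, 254.4], [0.0, 297.3, 191.4], [0.0, 0.0, 1.0]] [[0.221, -0.975, -0.0, -0.525], [0.933, 0.212, -0.29, 0.038], [0.283, 0.064, 0.957, -0.38], [0.0, 0.0, 0.0, 1.0]] []
```

View pics/top0.png

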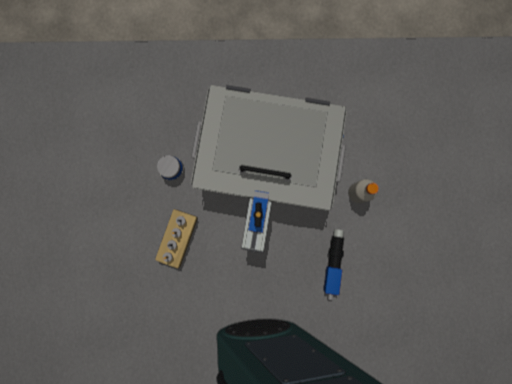

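View pics/side0.png

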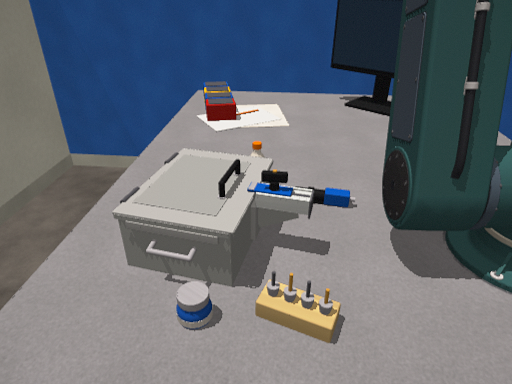

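The top view shows the lid with corners near (209,87), (345,106), (331,209) and (194,189), the handle bar from (241,168) to (290,176), and the knob at (258,215). The rack is at (176,238), the camera at (334,265), the bottle at (370,189) and the jar at (170,167). The side view agrees, with the knob at (275,176) and the handle at (230,178).

```bash
python3 - <<'E'
from h import *
capture("top");capture("side")
def sil(c,t):
    r=silhouettes(c,t)
    return (r[0]["pixels"].astype(np.uint8),r[0]["p"]) if r else (None,0)
for t,z in [("lid",.129),("tank",.129),("handle_mid",.165),("knob_grip",.168),("strap",.135)]:
    m,p=sil("top",t)
    if m is None: print(t,None);continue
    pts=cv2.findNonZero(m)
    box=cv2.boxPoints(cv2.minAreaRect(pts))
    w=np.array([atz("top",b,z)[:2] for b in box]);c=w.mean(0)
    e=[w[1]-w[0],w[2]-w[1]]
    print(t,round(p,2),int(m.sum()),"box",np.round(box).tolist(),"c",np.round(c,4),[(round(float(np.linalg.norm(v)),3),round(float(np.arctan2(v[1],v[0])),3)) for v in e])
for n,a in [("corners",[(209,87),(345,106),(331,209),(194,189)])]:
    w=np.array([atz("top",b,.129)[:2] for b in a]);print(n,np.round(w,3).tolist(),w.mean(0))
print("handle",[atz("top",b,.165)[:2].round(4) for b in [(241,168),(290,176)]])
print("knob",atz("top",(258,215),.17).round(4),atz("top",(259,200),.17),atz("top",(257.5,228),.17))
# side/top triangulation
def tri(pa,pb):
    o1,d1=ray("top",pa);o2,d2=ray("side",pb)
    A=np.stack([d1,-d2],1);s=np.linalg.lstsq(A,o2-o1,rcond=None)[0]
    a=o1+s[0]*d1;b=o2+s[1]*d2;return ((a+b)/2).round(4),np.linalg.norm(a-b).round(4)
print(tri((258,215),(275,177)),tri((265.5,172),(231,178)))
for t,p in [("rack",(176,240)),("cam",(334,265)),("bottle",(372,188)),("jar",(169,167))]: print(t,atz("top",p,.05).round(3))
E
```

```text
lid 0.79 14409 box [[190.0, 188.0], [207.0, 84.0], [348.0, 106.0], [331.0, 210.0]] c [ 0.6691 -0.0103] [(0.237, -0.151), (0.319, -1.743)]
tank 0.81 16306 box [[179.0, 239.0], [202.0, 81.0], [352.0, 103.0], [328.0, 262.0]] c [ 0.6166 -0.0016] [(0.355, -0.14), (0.338, -1.733)]
handle_mid 0.84 14861 box [[189.0, 189.0], [206.0, 83.0], [348.0, 105.0], [331.0, 211.0]] c [ 0.6621 -0.0079] [(0.231, -0.145), (0.308, -1.738)]
knob_grip 0.44 185 box [[253.0, 202.0], [262.0, 202.0], [262.0, 226.0], [253.0, 226.0]] c [0.5191 0.0163] [(0.019, -1.579), (0.05, 3.132)]
strap 0.83 571 box [[247.0, 229.0], [255.0, 189.0], [270.0, 192.0], [262.0, 232.0]] c [0.5275 0.0145] [(0.087, -0.205), (0.034, -1.777)]
corners [[0.805, 0.122], [0.758, -0.181], [0.53, -0.144], [0.576, 0.154]] [ 0.66705085 -0.01200042]
handle [array([0.616 , 0.0501]), array([ 0.5981, -0.0527])]
knob [0.5169 0.0153 0.17  ] [0.54794052 0.0129061  0.17      ] [0.49016733 0.01653919 0.17      ]
(array([0.517 , 0.0152, 0.1623]), np.float64(0.0)) (array([ 0.6085, -0.002 ,  0.1461]), np.float64(0.0021))
rack [0.462 0.208 0.05 ]
cam [ 0.402 -0.162  0.05 ]
bottle [ 0.581 -0.257  0.05 ]
jar [0.636 0.227 0.05 ]
```

```bash
cat >> h.py <<'E'
from scipy.spatial.transform import Rotation as Ro
def plan(target,jaw):
    """needed shift in present tool axes (mm) to TCP target and turn about tool x so that jaw axis is at world angle jaw (mod pi)"""
    s=state();R=Ro.from_quat(s["tcp_rot"]).as_matrix()
    d=R.T@(np.array(target)-s["eef_pos"])*1000
    j=np.arctan2(R[1,1],R[0,1]); a=(jaw-j+np.pi/2)%np.pi-np.pi/2   # world yaw change; about tool x (down) it is negative
    print("t",round(float(s["time"]),2),"tcp",s["eef_pos"].round(4),"jaw",round(float(j),3),"down",R[:,0].round(3),"q",s["joints"].round(2))
    print("shift tool mm",d.round(1),"turn tool x",round(float(-a*np.sign(-R[2,0])),3),"F",s["wrist_force"].round(1),"open",round(float(s["opening"]),4))
E
python3 -c "
from h import *
plan([.517,.0152,.25],np.pi/2-.06)
print(Ro.from_quat(state()['tcp_rot']).as_matrix().round(3))"
```

```text
t 1.4 tcp [ 0.116  -0.512   0.2313] jaw -1.348 down [ 0.  0. -1.] q [-1.5   0.26 -0.05  1.26  0.    1.42]
shift tool mm [ -18.7 -425.6 -507.6] turn tool x 0.283 F [ 0.4  0.  -0.1] open 0.0854
[[ 0.     0.221 -0.975]
 [ 0.    -0.975 -0.221]
 [-1.    -0.    -0.   ]]
```

Request:
step_arm --pt "-1.6 0 0" --pt "-1.6 0 0" --pt "-1.6 0 0" --pt "-1.6 0 0" --pt "-1.6 0 0" --pt "-1.6 0 0" --pt "-1.6 0 0" --pt "-1.6 0 0" --pt "-1.6 0 0" --pt "-1.6 0 0" --pt "-1.6 0 0" --pt "-1.6 0 0" --turn '[-0.12,-0.12,-0.12,-0.12,-0.12,-0.12,-0.12,-0.12,-0.12,-0.12,-0.12,-0.12]'

```text
time: 2.4
eef_pos: [0.116, -0.512, 0.2506]
tcp_rot: [0.475, 0.524, -0.475, 0.524]
wrist_force: [-0.5, 0.1, -0.0]
opening: 0.0855
```

Request:
step_arm --pt "0 0 0" --pt "0 0 0" --pt "0 0 0" --pt "0 0 0" --pt "0 0 0" --pt "0 0 0" --pt "0 0 0" --pt "0 0 0" --pt "0 0 0" --pt "0 0 0" --pt "0 0 0" --pt "0 0 0" --turn '[-0.118,-0.118,-0.118,-0.118,-0.118,-0.118,-0.118,-0.118,-0.118,-0.118,-0.118,-0.118]'

```text
time: 3.4
eef_pos: [0.116, -0.512, 0.2505]
tcp_rot: [0.02, 0.707, -0.02, 0.707]
wrist_force: [-0.1, -0.4, 0.5]
opening: 0.0848
```

Request:
step_arm --pt "0 30.5 20.5" --pt "0 30.5 20.5" --pt "0 30.5 20.5" --pt "0 30.5 20.5" --pt "0 30.5 20.5" --pt "0 30.5 20.5" --pt "0 30.5 20.5" --pt "0 30.5 20.5" --pt "0 30.5 20.5" --turn '[0,0,0,0,0,0,0,0,0]'

```text
time: 4.15
eef_pos: [0.318, -0.2481, 0.2507]
tcp_rot: [0.022, 0.707, -0.022, 0.707]
wrist_force: [0.7, 0.1, -0.9]
opening: 0.0854
```

Request:
step_arm --pt "0 30.5 20.5" --pt "0 30.5 20.5" --pt "0 30.5 20.5" --pt "0 30.5 20.5" --pt "0 30.5 20.5" --pt "0 30.5 20.5" --pt "0 30.5 20.5" --pt "0 30.5 20.5" --pt "0 30.5 20.5" --pt "0 0 0" --pt "0 0 0" --turn '[0,0,0,0,0,0,0,0,0,0,0]'

```text
time: 5.07
eef_pos: [0.5192, 0.0141, 0.25]
tcp_rot: [0.021, 0.707, -0.021, 0.707]
wrist_force: [0.4, -0.0, -0.1]
opening: 0.0854
```

```bash
python3 - <<'E'
from h import *
plan([.517,.0152,.25],np.pi/2-.06)
cal=get_calibration("wrist");im=capture("wrist")
import pickle;pickle.dump(cal,open("w1.pkl","wb"))
cv2.imwrite("pics/w1.png",im[:,:,::-1])
for p in [(.517,.0152,.173),(.607,-.0013,.167)]: print(proj("wrist",p,cal))
for t in ["knob_grip","handle_mid","strap"]:
    r=silhouettes("wrist",t)
    for a in r[:2]:
        pts=cv2.findNonZero(a["pixels"].astype(np.uint8));print(t,round(a["p"],2),np.round(a["pixel"]),cv2.minAreaRect(pts))
E
```

```text
t 5.07 tcp [0.5192 0.0141 0.25  ] jaw 1.511 down [-0.001  0.    -1.   ] q [-0.13  0.25 -0.02  1.31 -0.   -0.07]
shift tool mm [-0.   1.  -2.3] turn tool x 0.0 F [ 0.4 -0.  -0.1] open 0.0854
[255.25806606 197.60501042]
[243.0552279  289.12923497]
knob_grip 0.97 [257. 192.] ((257.0, 196.0), (66.0, 24.0), 90.0)
knob_grip 0.62 [252. 237.] ((230.93222045898438, 256.60565185546875), (239.05699157714844, 284.7645263671875), 51.976192474365234)
handle_mid 0.75 [238. 263.] ((241.82440185546875, 291.1556091308594), (295.8407287597656, 156.9530487060547), 6.054191589355469)
strap 0.6 [258. 190.] ((256.0615539550781, 192.0076904296875), (36.0941047668457, 92.5299072265625), 7.125016689300537)
```

View pics/w1.png

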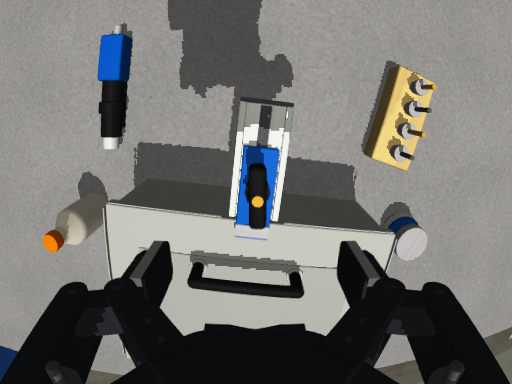

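The wrist view shows the knob cap at (258,201), with its bar from about (257,164) to (258,228). The handle bar runs from (190,280) to (302,293), and all four bystanders are clear of the jaws.

```bash
python3 - <<'E'
from h import *
import pickle;cal=pickle.load(open("w1.pkl","rb"))
f=lambda p,z:atz("wrist",p,z,cal).round(4)
print("cap",f((258,201),.175),"bar ends",f((257,166),.1735),f((258,227),.1735),"sil c",f((257,196),.168))
print("handle ends",f((192,280),.164),f((301,293),.164))
print("lid front corners",f((106,204),.129),f((394,234),.129))
print("rail",f((243,100),.1295),f((292,103),.1295),f((236,215),.1295))
print("strap",cv2.boxPoints(((256.06,192.),(36.1,92.5),7.12)).tolist())
E
```

```text
cap [0.5192 0.0172 0.175 ] bar ends [0.4919 0.018  0.1735] [0.5418 0.016  0.1735] sil c [0.5174 0.0166 0.168 ]
handle ends [ 0.5973 -0.0485  0.164 ] [0.6179 0.0528 0.164 ]
lid front corners [ 0.5297 -0.1392  0.129 ] [0.5813 0.1592 0.129 ]
rail [0.4413 0.0091 0.1295] [0.4461 0.0519 0.1295] [ 0.5475 -0.0048  0.1295]
strap [[232.41659545898438, 235.65609741210938], [243.8817596435547, 143.869384765625], [279.7033996582031, 148.34390258789062], [268.23822021484375, 240.130615234375]]
```

Request:
step_arm --pt "15 1 -0.8" --pt "15 1 -0.7" --pt "15 0 0" --pt "15 0 0" --pt "15 0 0" --pt "15 0 0" --pt "10 0 0" --pt "5 0 0" --pt "0 0 0" --pt "0 0 0" --turn '[-0.01,-0.01,0,0,0,0,0,0,0,0]' --hand 60

```text
time: 6.1
eef_pos: [0.5173, 0.0143, 0.146]
tcp_rot: [0.015, 0.707, -0.015, 0.707]
wrist_force: [0.3, -0.4, 0.7]
opening: 0.0598
```

Request:
step_arm --pt "0 0 0" --pt "0 0 0" --pt "0 0 0" --pt "0 0 0" --pt "0 0 0" --pt "0 0 0" --pt "0 0 0" --pt "0 0 0" --pt "0 0 0" --pt "0 0 0" --turn '[0,0,0,0,0,0,0,0,0,0]' --hand 5

```text
time: 6.93
eef_pos: [0.5177, 0.016, 0.1462]
tcp_rot: [0.016, 0.706, -0.014, 0.707]
wrist_force: [0.2, 9.6, 8.0]
opening: 0.0159
```

```bash
python3 - <<'E'
from h import *
plan([.5178,.0162,.145],1.53)
s=state();print(s["torque"].round(2))
im=capture("side");cv2.imwrite("pics/s2.png",cv2.resize(im[120:260,180:380,::-1],None,fx=4,fy=4))
E
```

```text
t 6.93 tcp [0.5177 0.016  0.1462] jaw 1.529 down [ 0.002  0.003 -1.   ] q [-0.13  0.29 -0.24  1.03  0.   -0.09]
shift tool mm [1.2 0.2 0.1] turn tool x -0.001 F [0.2 9.6 8. ] open 0.0159
[2.   0.15 0.03]
```

View pics/s2.png

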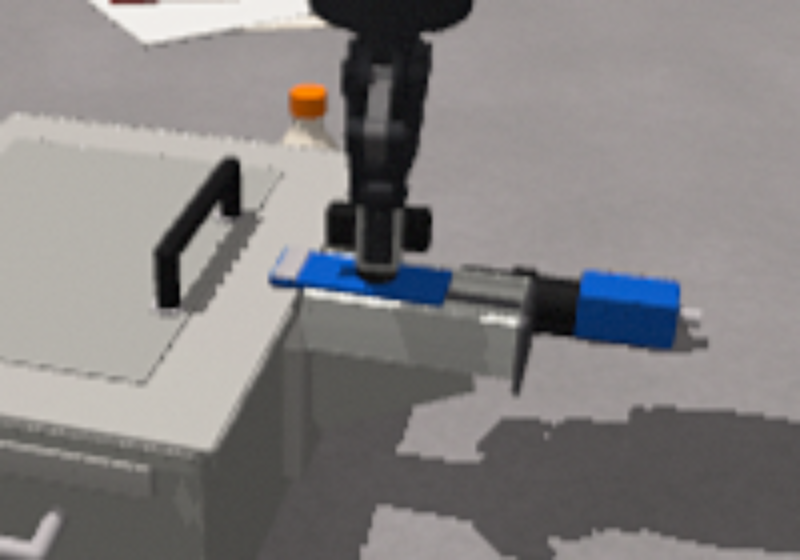

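The side view shows the jaws closed on the bar. The bar ends stick out on both sides, and the fingertips are just above the strap. The opening reads 15.9 mm, so the grip is good.

Request:
step_arm --pt "0 1.5 0" --pt "0 0 0" --pt "0 0 0" --pt "0 0 0" --pt "0 0 0" --pt "0 0 0" --pt "0 0 0" --turn '[0,-0.1,-0.1,-0.1,-0.1,-0.1,-0.1]'

```text
time: 7.57
eef_pos: [0.5178, 0.0158, 0.1461]
tcp_rot: [-0.197, 0.679, 0.195, 0.68]
wrist_force: [0.2, -5.1, 4.1]
opening: 0.016
```

Request:
step_arm --pt "0 0 0" --pt "0 0 0" --pt "0 0 0" --pt "0 0 0" --pt "0 0 0" --pt "0 0 0" --pt "0 0 0" --pt "0 0 0" --pt "0 0 0" --pt "0 0 0" --turn '[-0.1,-0.1,-0.1,-0.1,-0.1,-0.1,-0.1,-0.1,0,0]'

```text
time: 8.4
eef_pos: [0.5179, 0.0154, 0.1461]
tcp_rot: [-0.445, 0.551, 0.443, 0.55]
wrist_force: [0.7, -7.2, 3.1]
opening: 0.0159
```

```bash
python3 - <<'E'
from h import *
plan([.5178-.028*np.cos(.165),.0162+.028*np.sin(.165),.1462],-.165)
s=state();print(s["torque"].round(2))
im=capture("side");cv2.imwrite("pics/s3.png",cv2.resize(im[120:260,180:380,::-1],None,fx=4,fy=4))
E
```

```text
t 8.4 tcp [0.5179 0.0154 0.1461] jaw 2.928 down [ 0.001 -0.002 -1.   ] q [-0.13  0.29 -0.24  1.03 -0.   -1.48]
shift tool mm [-0.2 28.3 -0.6] turn tool x -0.048 F [ 0.7 -7.2  3.1] open 0.0159
[-1.4  -0.03 -0.1 ]
```

View pics/s3.png

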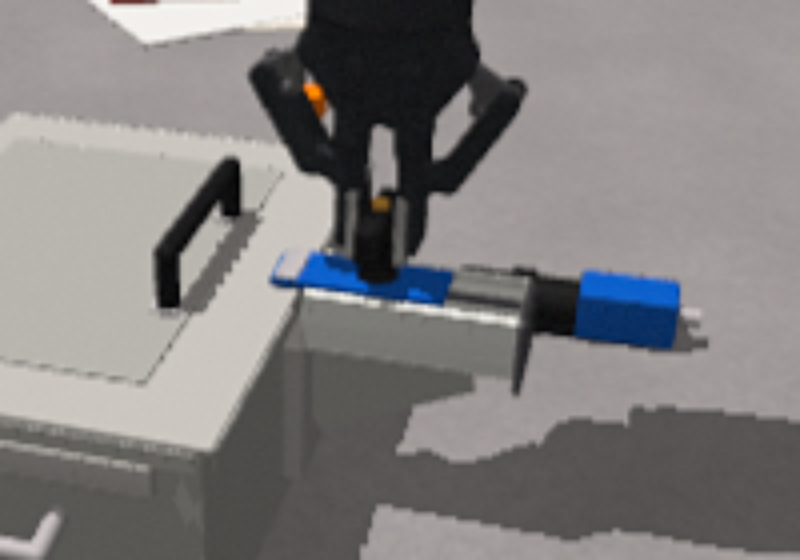

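The knob bar now lies across the strap with the gold cap showing between the pads, so it has turned about 1.4 rad. Next I draw the strap back.

Request:
step_arm --pt "0 2 -0.5" --pt "0 3 -0.5" --pt "0 3 -0.4" --pt "0 3 -0.3" --pt "0 3 -0.2" --pt "0 3 -0.2" --pt "0 3 -0.2" --pt "0 3 -0.1" --pt "0 3 -0.1" --pt "0 1 0" --pt "0 0 0" --pt "0 0 0" --turn '[0,0,0,0,0,0,0,0,0,0,0,0]'

```text
time: 9.45
eef_pos: [0.4904, 0.0201, 0.146]
tcp_rot: [-0.444, 0.55, 0.444, 0.551]
wrist_force: [-1.2, 2.7, 7.5]
opening: 0.0156
```

```bash
python3 - <<'E'
from h import *
plan([.5178-.028*np.cos(.165),.0162+.028*np.sin(.165),.1462],-.165)
s=state();print(s["torque"].round(2))
im=capture("side");cv2.imwrite("pics/s4.png",cv2.resize(im[120:260,180:380,::-1],None,fx=4,fy=4))
E
```

```text
t 9.45 tcp [0.4904 0.0201 0.146 ] jaw 2.928 down [ 0.001  0.001 -1.   ] q [-0.13  0.25 -0.31  1.01  0.   -1.48]
shift tool mm [-0.2  0.4  0.7] turn tool x -0.048 F [-1.2  2.7  7.5] open 0.0156
[ 0.47  0.2  -0.11]
```

View pics/s4.png

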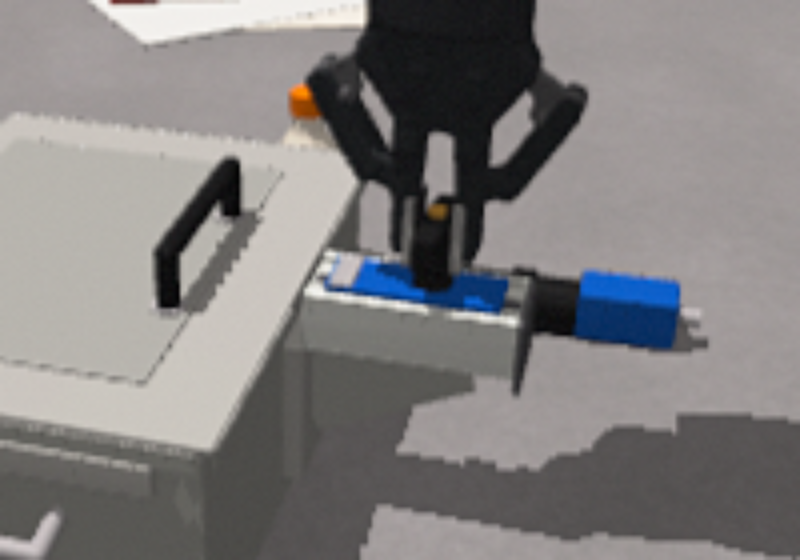

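The strap tip now stands behind the lid's front edge with a clear gap of several mm. Next I release the knob, lift, and go over to the handle.

Request:
step_arm --pt "0 0 0" --pt "0 0 0" --pt "0 0 0" --pt "0 0 0" --pt "0 0 0" --pt "-15 0 0" --pt "-25 0 0" --pt "-25 0 0" --pt "-10 0 0" --pt "0 0 0" --pt "0 0 0" --turn '[0,0,0,0,0,0,0,0,0,0,0]' --hand 50

```text
time: 10.42
eef_pos: [0.4906, 0.0196, 0.2204]
tcp_rot: [-0.444, 0.55, 0.444, 0.551]
wrist_force: [-0.1, 0.1, -0.3]
opening: 0.05
```

Request:
step_arm --pt "0 -15 1" --pt "0 -20 1" --pt "0 -25 1" --pt "0 -25 1" --pt "0 -20 1" --pt "0 -14 0.5" --pt "0 0 0" --pt "0 0 0" --turn '[0,0,0,0,0,0,-0.043,0]'

```text
time: 11.08
eef_pos: [0.608, -0.0004, 0.2185]
tcp_rot: [-0.455, 0.541, 0.457, 0.54]
wrist_force: [-1.2, 0.7, -0.2]
opening: 0.0503
```

```bash
python3 - <<'E'
from h import *
plan([.6075,.0005,.141],-.17)
cal=get_calibration("wrist");im=capture("wrist")
cv2.imwrite("pics/w5.png",im[:,:,::-1])
import pickle;pickle.dump(cal,open("w5.pkl","wb"))
p=np.array([.6075,.0005,.161]);u=np.array([.169,.985,0])*.05
print([proj("wrist",q,cal).round(1).tolist() for q in (p-u,p,p+u)])
E
```

```text
t 11.08 tcp [ 6.080e-01 -4.000e-04  2.185e-01] jaw 2.973 down [-0.003  0.    -1.   ] q [-0.13  0.41  0.15  1.31 -0.   -1.54]
shift tool mm [77.5  0.4  0.8] turn tool x 0.001 F [-1.2  0.7 -0.2] open 0.0503
[[255.0, 140.1], [254.8, 209.6], [254.7, 268.9]]
```

View pics/w5.png

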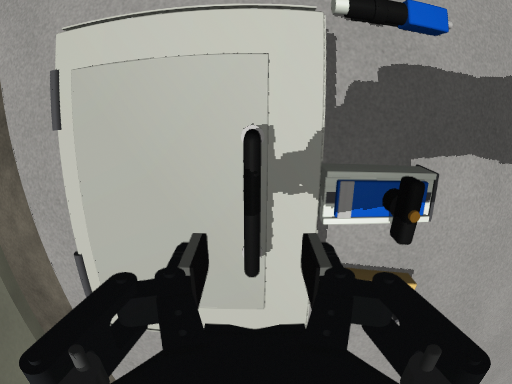

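The wrist view shows the handle bar from (252,130) to (252,275), parallel to the pads and between them. The strap tip at column 335 is clear of the lid edge at column 323, and the knob bar now lies across the strap. The handle sits about 3 px off the prediction, roughly 2 mm, so I correct by half of that and descend.

Request:
step_arm --pt "10 -0.5 0.8" --pt "15 0 0" --pt "15 0 0" --pt "15 0 0" --pt "12 0 0" --pt "7 0 0" --pt "3.5 0 0" --pt "0 0 0" --pt "0 0 0" --turn '[0,0,0,0,0,0,0,0,0]'

```text
time: 11.88
eef_pos: [0.6086, 0.0005, 0.1433]
tcp_rot: [-0.456, 0.541, 0.455, 0.541]
wrist_force: [0.4, 0.7, -0.3]
opening: 0.0497
```

Request:
step_arm --pt "0 0 0" --pt "0 0 0" --pt "0 0 0" --pt "0 0 0" --pt "0 0 0" --pt "0 0 0" --pt "0 0 0" --pt "0 0 0" --pt "0 0 0" --turn '[0,0,0,0,0,0,0,0,0]' --hand 3

```text
time: 12.63
eef_pos: [0.6099, 0.0002, 0.1437]
tcp_rot: [-0.456, 0.54, 0.455, 0.542]
wrist_force: [6.0, -0.4, 0.3]
opening: 0.0098
```

```bash
python3 - <<'E'
from h import *
plan([.6075,.0005,.141],-.17)
print(state()["torque"].round(2))
im=capture("side");cv2.imwrite("pics/s6.png",cv2.resize(im[130:260,110:310,::-1],None,fx=4,fy=4))
E
```

```text
t 12.63 tcp [6.099e-01 2.000e-04 1.437e-01] jaw 2.971 down [ 0.003 -0.    -1.   ] q [-0.13  0.44 -0.01  1.11  0.   -1.53]
shift tool mm [ 2.7  2.4 -0.1] turn tool x -0.001 F [ 6.  -0.4  0.3] open 0.0098
[-0.12 -1.1  -0.07]
```

View pics/s6.png

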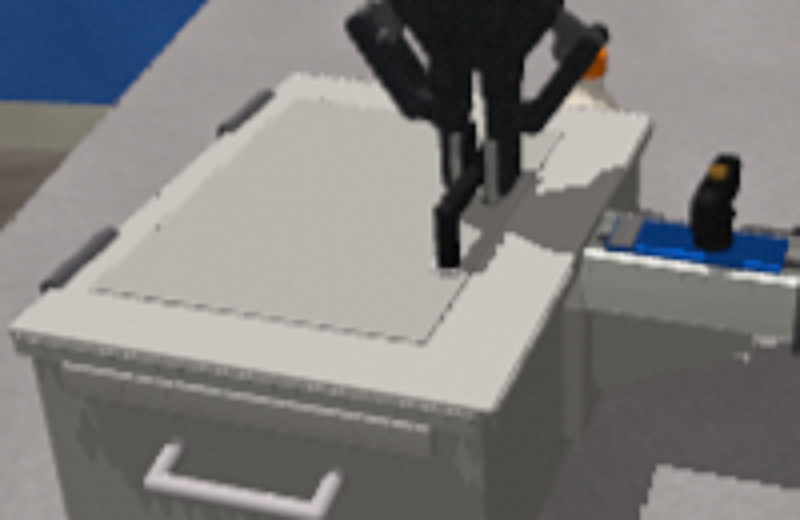

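The pads sit either side of the handle bar near its middle, and the handle end and leg show at (447,210)-(447,265). The lid is still shut and the strap is clear. The opening of 9.8 mm is below the expected 12 mm, so I let it settle, centre it, and re-read.

Request:
step_arm --pt "0 -1 0" --pt "0 0 0" --pt "0 0 0" --pt "0 0 0" --turn '[0,0,0,0]'

```text
time: 13.02
eef_pos: [0.6099, 0.0002, 0.1436]
tcp_rot: [-0.456, 0.541, 0.455, 0.541]
wrist_force: [0.6, -0.4, 5.5]
opening: 0.0097
```

Request:
step_arm --pt "-0.5 0 0" --pt "-0.5 0 0" --pt "0 0 0" --pt "0 0 0" --turn '[0,0,0,0]'

```text
time: 13.35
eef_pos: [0.6099, 0.0002, 0.1437]
tcp_rot: [-0.456, 0.541, 0.456, 0.541]
wrist_force: [4.7, -0.1, -5.1]
opening: 0.0096
```

Request:
step_arm --pt "-0.5 0 0" --pt "-0.5 -0.1 0" --pt "-0.5 -0.1 0" --pt "-0.5 -0.1 0" --pt "0 0 0" --turn '[0,0,0,0,0]'

```text
time: 13.77
eef_pos: [0.6101, 0.0002, 0.145]
tcp_rot: [-0.455, 0.541, 0.456, 0.541]
wrist_force: [7.8, -1.4, -14.0]
opening: 0.0098
```

Request:
step_arm --pt "-0.4 0 0" --pt "-0.4 -0.1 0" --pt "-0.4 -0.1 0" --pt "0 0 0" --turn '[0,0,0,0]'

```text
time: 14.1
eef_pos: [0.6102, 0.0002, 0.1457]
tcp_rot: [-0.455, 0.541, 0.456, 0.54]
wrist_force: [9.9, -0.8, -19.3]
opening: 0.0099
```

Request:
step_arm --pt "-0.3 -0.3 0" --pt "-0.3 -0.3 0" --pt "-0.3 -0.2 0" --pt "0 0 0" --turn '[0,0,0,0]'

```text
time: 14.43
eef_pos: [0.6103, 0.0002, 0.1462]
tcp_rot: [-0.455, 0.541, 0.456, 0.54]
wrist_force: [7.2, -0.2, -20.8]
opening: 0.01
```

Request:
step_arm --pt "-0.3 -0.1 0" --pt "-0.3 -0.1 0" --pt "-0.3 -0.1 0" --pt "0 0 0" --pt "0 0 0" --turn '[0,0,0,0,0]'

```text
time: 14.85
eef_pos: [0.6106, 0.0001, 0.1477]
tcp_rot: [-0.455, 0.541, 0.456, 0.54]
wrist_force: [4.0, 0.2, -14.0]
opening: 0.0098
```

Request:
step_arm --pt "-0.5 -0.2 0" --pt "-0.5 -0.2 0" --pt "-0.5 -0.2 0" --pt "-0.5 -0.2 0" --pt "-0.5 -0.2 0" --pt "-0.5 -0.2 0" --pt "-0.5 -0.1 0" --pt "-0.5 -0.1 0" --pt "0 0 0" --turn '[0,0,0,0,0,0,0,0,0]'

```text
time: 15.6
eef_pos: [0.6119, -0.0001, 0.1533]
tcp_rot: [-0.455, 0.541, 0.456, 0.541]
wrist_force: [-5.4, 0.2, -4.6]
opening: 0.0098
```

Request:
step_arm --pt "-0.7 -0.2 0" --pt "-0.7 -0.2 0" --pt "-0.7 -0.2 0" --pt "-0.7 -0.2 0" --pt "-0.7 -0.2 0" --pt "-0.7 -0.2 0" --pt "0 0 0" --pt "0 0 0" --turn '[0,0,0,0,0,0,0,0]'

```text
time: 16.27
eef_pos: [0.613, -0.0003, 0.1574]
tcp_rot: [-0.455, 0.541, 0.456, 0.54]
wrist_force: [-6.3, 1.7, -4.6]
opening: 0.01
```

Request:
step_arm --pt "-0.5 0.3 0" --pt "-0.5 0.3 0" --pt "-0.3 0 0" --pt "0 0 0" --pt "0 0 0" --pt "0 0 0" --turn '[0,0,0,0,0,0]'

```text
time: 16.77
eef_pos: [0.6133, -0.0004, 0.1587]
tcp_rot: [-0.456, 0.541, 0.455, 0.541]
wrist_force: [-2.3, -0.4, -5.4]
opening: 0.0093
```

```bash
python3 - <<'E'
from h import *
plan([.6132,-.0003,.1587],-.17)
im=capture("side");cv2.imwrite("pics/s7.png",cv2.resize(im[130:260,110:310,::-1],None,fx=4,fy=4))
im=capture("top");capture("wrist")
for t in ["camera","collet_rack","oil_bottle","paste_jar"]:
    print(t,[[(np.round(a["pixel"]).tolist(),round(a["p"],2)) for a in look_for(c,t)[:1]] for c in ("side","top")])
y=-.17;ux=np.array([np.cos(y),np.sin(y),0]);uy=np.array([-np.sin(y),np.cos(y),0])
o=np.array([.6099,.0002,0])+.060*ux
hz=o+.118*ux+np.array([0,0,.1265])
for th in (0,.06,.085,.11):
  out=[]
  for yy in (-.15,.15):
    v=-.235;z=-.0025
    out.append(proj("side",hz+(v*np.cos(th)+z*np.sin(th))*ux+yy*uy+np.array([0,0,-v*np.sin(th)+z])))
  print(th,[((p-[110,130])*4).round().tolist() for p in out])
E
```

```text
t 16.77 tcp [ 6.133e-01 -4.000e-04  1.587e-01] jaw 2.971 down [ 0. -0. -1.] q [-0.13  0.44  0.03  1.16 -0.   -1.53]
shift tool mm [-0.   0.1  0. ] turn tool x -0.001 F [-2.3 -0.4 -5.4] open 0.0093
camera [[([332.0, 194.0], 0.75)], [([336.0, 254.0], 0.78)]]
collet_rack [[([299.0, 309.0], 0.97)], [([177.0, 237.0], 0.91)]]
oil_bottle [[([256.0, 143.0], 0.49)], [([362.0, 189.0], 0.61)]]
paste_jar [[([192.0, 302.0], 0.65)], [([167.0, 166.0], 0.89)]]
0 [[650.0, 125.0], [496.0, 417.0]]
0.06 [[650.0, 104.0], [494.0, 389.0]]
0.085 [[650.0, 95.0], [493.0, 378.0]]
0.11 [[649.0, 85.0], [492.0, 366.0]]
```

View pics/s7.png

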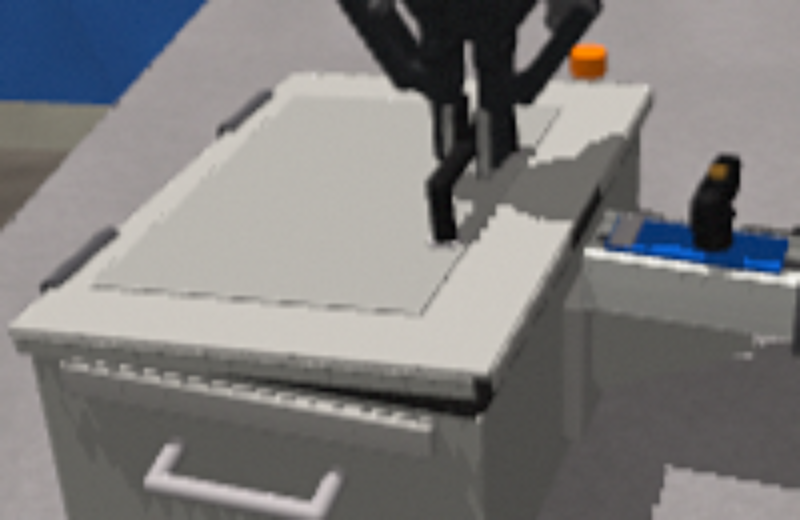

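The lid's front corner has risen from about row 412 to 376 in the crop, where 39 px is expected for 0.085 rad. The handle foot rose from row 272 to about 244. The strap is clear and the bystanders stand where they were. TCP rise is 15.0 mm, which is a gap of about 20 mm at the front edge, with a steady load of about 5 N. I'm handing in.

```bash
python3 -c "
from h import *
print(close_job());plan([.6132,-.0003,.1587],-.17)"
```

```text
the job is handed in; nothing more can be done
None
the job is handed in; nothing more can be done
```

The job is handed in at about 17 s of the 51 s limit. The lid is open about 20 mm at its front edge and the gripper is still holding the handle.

**What I did**
- **Knob:** I turned the wing knob anticlockwise by about 1.4 rad, to an estimated joint reading of 1.5.
- **Strap:** I drew it back about 27 mm by the knob. The wrist and side pictures show its tip clear of the lid.
- **Lid:** I gripped the handle from above and pulled slowly. The highest pull I read was about 21 N, and the seal then let go without the lid jumping.

**Last checks**
- **Opening:** The handle rose 15.0 mm, which is about 0.085 rad or a 20 mm gap. The side view suggests 18 to 20 mm, which fits within its error.
- **Load:** The steady pull is about 5 N, so the lid hangs freely on the gripper.
- **Bystanders:** The networks find the rack and jar within about 4 px of where they first were. The camera and bottle readings moved more, up to 9 px in one view, but the networks are less sure of those and the arm never came near either.

**What disagreed:** The finger opening read about 9.5 to 10 mm on the 12 mm handle bar, and about 16 mm on the 14 mm knob bar. The grip held firm under the full pull, so I put this down to sensor bias or to how the opening is measured.

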